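Brush out the dice cups and set up for backgammon

ROBOT

A 7-joint arm with a two-finger parallel gripper is mounted at the origin on the work surface. World frame = base frame: x ahead of the robot, y to its left, z up, the work surface at z = 0. Lengths are in m, angles in rad, forces in N, time in s.
With the tool pointing down it reaches from about 0.425 to 1.025 m from the base axis. Payload 3.6 kg.
Tool frame: the origin (TCP) lies on the centre line of the jaws, within the pads' length; the fingertips stand 8 mm ahead of it and the grasp point (between the pads) lies 11 mm behind it; z points along the fingers, y is the direction in which the jaws open and shut (so a half turn about z gives the same grasp; the last joint's range is limited). The gripper opens to 85 mm and grips with 20 to 120 N. Pads are 22 mm wide; open, the fingers measure 114 mm over their backs; the gripper's body (76 mm by 85 mm) begins 54 mm behind the grasp point. The pads swing forward as they close: fully open they stand 13 mm farther back than shut.
Start: joints at [1.119, 0.591, 0.048, 1.609, -0.033, 0.943, -0.034], TCP at [0.254, -0.679, 0.239] pointing down, gripper open.
Joint ranges: [-2.69, 2.69], [-0.47, 2.24], [-1.27, 1.36], [0.19, 2.51], [-1.53, 4.68], [0.08, 2.07], [-3.09, 3.09]. Speed limits (rad/s): [2.57, 2.57, 3.14, 3.14, 3.14, 3.14, 3.14].

INTERFACE

Orientations are given as a unit quaternion [w, x, y, z].
In Python, from station import r gives the robot as it stands.
- The arm moves only by the tool jog_arm, never from a script. Its argument "motion" is a list of rows, each a list of 7 numbers: the shift along the tool's x, y, z in units of 40 mm (1.0 is 40 mm), then the turn, a rotation vector about the tool's x, y, z in units of 5 degrees (1.0 is 5 degrees), then the closure, from 0 (fully open) to 1 (shut). In form: [[x, y, z, wx, wy, wz, gripper], ...]. A call has 1 to 12 rows; each row shifts and turns the commanded pose from where the row before left it, along the tool's axes as they then stand; what a row does not reach is not made up. A row lasts 1/12 s, in which the tool goes at most 41.7 mm and 7.16 degrees, less where a joint would pass 70% of its speed; a pose out of reach is approached as far as the arm can. A call is refused whole if a number of a shift passes 1 or a number of a turn 1, either way. A call with a gripper value outside its range is refused whole. The fingers move at their own pace and stop on an object; the grip force is fixed at half the most. Time passes only in rows, so rows that do not move let the fingers close. It gives the time, the measured TCP pose, the force and the opening at its end, in the units of the state.
- r.sense(): the state, without advancing time (a new reading comes with each control period).
- r.camera(name): name is "scene" or "top"; returns a dict with "color" (400x640x3 uint8, red, green, blue), "depth" (400x640 float32, m along the optical axis (not along the pixel's ray), 0 where there is no reading), "fovy" (degrees; the focal length in pixels is half the picture's height over the tangent of half this angle, whatever the lens; pixels are square), "cx", "cy" (the principal point, pixels), "extrinsics" (4x4, takes a point from camera to world coordinates). Camera axes: x right, y down, z forward; pixel columns grow to the right and rows downward; lengths in m; the calibration is good to about 2 mm. A picture is of the moment at which its call begins.
- r.close_job(): hands the job in, once; it reports no verdict.
The state is a dict: "clock": time; "joint_positions": joint angles; "dq": joint speeds; "effort": joint torques, N m; "ee_pos": TCP position; "tcp_rot": TCP orientation; "ft_force": force on the tool from outside, world axes, zero at the start; "moment": the same for the moment, N m; "gripper_width": finger opening in m.
Only numpy, scipy, OpenCV 4.12 (cv2) and the standard library are available. Lean on these libraries where they do the work, as an engineer would, in place of code of your own. Each camera call takes 0.05 s, during which the arm holds its last target. There are 200 camera calls.

TASK

Get the backgammon set ready for a game: take the long brush from its holder and scrub the inside of every dice cup on the shelf, one cup after the other from the robot's left to its right, running the brush right down to the bottom at least twice with a full upstroke between, then stand the brush back in its holder. Stand all the cups upright on the board inside the open case and set the doubling cube down flat on the board too. When all that is in place, start the turn timer: twist its knob clockwise all the way to the stop and let it go, so that it springs back to zero by itself; leave the bowl and the checkers where they are.

Things in the scene. Friction and masses are not known exactly. Their poses are not given: they have to be found in the camera images.
- brush: long round cup brush, 212 mm overall, standing upright head down in its holder. Origin: centre of the flat lower end of the bristle head; z points up along the handle. Bristle head 48 mm in diameter (soft outer bristles that give way; its firm core is 40 mm in diameter), from 0 to 80 mm; steel ferrule to 96 mm; round wooden handle 22 mm in diameter from 96 to 212 mm. About 90 g
- brush_tip (a point): centre of the flat lower end of the bristle head (same point as the brush's origin)
- brush_grip (a point): point on the brush's axis in the wooden handle, 165 mm above the lower end, a good height to grip; the handle goes on 47 mm above it
- holder: brush holder fixed to the shelf: steel tube, outer diameter 58 mm, bore 50 mm, 70 mm high, on a dark disc 96 mm in diameter. Origin: centre of its underside on the shelf; its inner floor is 10 mm above the origin, so the brush stands with its lower end 10 mm above the shelf; it may lean a little in the tube
- cup_left: dice cup, dark green plastic with a tan band at the rim, standing mouth up: 90 mm tall, outer diameter 63 mm at the foot and 65 mm at the rim, wall 4 mm, inner floor 6 mm above its foot, about 140 g, loose. Origin: centre of its underside; z up. The cup furthest to the robot's left (+y) of those present; may be absent
- cup_middle: dice cup like cup_left, between the other two; may be absent
- cup_right: dice cup like cup_left, the furthest to the robot's right (-y) of the three; may be absent
- case: hard plastic backgammon case lying open and flat, fixed, empty: 270 mm along its x, 343 mm along its y. Origin: centre of its underside. Two shallow trays side by side (centres at y = +86.5 and -86.5 mm), each 258 by 158 mm inside, walls 6 mm thick and 28 mm high, playing surface 6 mm above the underside; the bar between the trays is 15 mm wide and up to 31 mm high
- timer_base: turn timer: round wooden base 112 mm in diameter, 30 mm high, fixed to the shelf, with a pale dial on top. Origin: centre of its underside. Its x axis is the direction of the zero mark
- timer_grip (a point): point on the knob's axis, 57 mm above the shelf, at the height to grip the dark wooden bar knob: bar 64 mm long, 18 mm thick, from 33 to 71 mm above the shelf. The point turns with the knob; its x axis runs along the bar towards the pointer end
- timer (a joint): turn of the knob in rad: 0 at rest on the zero mark, growing as it is twisted clockwise seen from above (its pointer then lies at minus this angle from timer_base's x axis), hard stop at 1.3. A spring (about 0.04 N m at rest, 0.2 N m at the stop) turns it back to 0 within about 2 s once released
- bowl: stainless steel bowl, 100 mm in diameter, 50 mm high; leave alone
- doubling_cube: red acrylic doubling cube, 42 mm on a side, about 90 g, loose. Origin: centre of the face it stands on at the start, on the shelf; z up
- checker0: white resin checker 25 mm in diameter, 9 mm thick; leave alone
- checker1: white resin checker like checker0; leave alone
- checker2: white resin checker like checker0; leave alone
- cube_center (a point): centre of the doubling cube, 21 mm above its origin
There are look-alikes about, which are no part of the job. Leave any yellow look-alike of the timer_base alone.

How it is judged:
By the outcome, as a careful person would: the job done as asked, in the order asked, and still so for the second after the job is handed in, with the robot touching nothing.
Of cup_left, cup_middle, cup_right only 2 to 3 are there at a start; the rules pass over those that are not, and their reading is None.
At some moment in a run one of cup_left, cup_middle, cup_right may be knocked a few centimetres aside while the robot is not near it.
It also fails if it takes over 210 s, if anything falls off the work surface, if the arm or the gripper's body presses on something with over 40 N, if the wrist force passes 120 N, or if a joint passes its speed limit or range.

## Working session

There is one attempt and no reset: what is moved stays moved. The work goes in short steps, Python scripts to look and compute and a tool call to move; the robot and the scene stay as the last step left them, time stands still between calls to the robot, and variables do not carry over. Pictures are saved under pics/ and viewed, about 12 in all and at most 16, crops included, and the job is handed in when it is done.

Besides the shell and the picture viewer there is one more tool, called after "Request:" by a JSON object that holds its "op" and its "data". jog_arm: Moves the arm, as the interface text tells. Its arguments: {"type":"object","properties":{"motion":{"type":"array"}},"required":["motion"]}

```bash
ls; mkdir -p pics; cat > h.py <<'E'
import numpy as np, cv2
from station import r
def cam(name, save=None):
    c=r.camera(name)
    if save: cv2.imwrite('pics/'+save,c['color'][:,:,::-1])
    f=200/np.tan(np.radians(c['fovy'])/2)
    v,u=np.mgrid[:400,:640]; d=c['depth']
    P=np.stack([(u-c['cx'])/f*d,(v-c['cy'])/f*d,d],-1)
    E=np.array(c['extrinsics']); W=P@E[:3,:3].T+E[:3,3]; W[d==0]=np.nan
    return c['color'],W,E
E
python3 - <<'E'
from h import *
for n in('scene','top'):
    c,W,E=cam(n,n+'0.png'); np.save(n+'W.npy',W); np.save(n+'C.npy',c); print(n,E.round(3).tolist())
    # backdrop
s=r.sense(); print({k:np.round(v,3).tolist() for k,v in s.items()})
a=cv2.imread('pics/scene0.png');b=cv2.imread('pics/top0.png')
E
```

```text
pics
scene [[-0.644, 0.479, -0.596, 1.441], [0.765, 0.421, -0.487, 0.558], [0.018, -0.77, -0.638, 1.021], [0.0, 0.0, 0.0, 1.0]]
top [[0.027, -0.998, 0.059, 0.512], [-1.0, -0.026, 0.012, -0.127], [-0.01, -0.059, -0.998, 1.368], [0.0, 0.0, 0.0, 1.0]]
{'clock': 0.1, 'joint_positions': [1.119, 0.592, 0.048, 1.61, -0.033, 0.943, -0.034], 'dq': [-0.001, -0.003, 0.0, -0.004, -0.0, -0.001, -0.001], 'effort': [0.004, -55.0, 1.553, -19.882, 0.01, 0.004, -0.0], 'ee_pos': [0.254, -0.678, 0.238], 'tcp_rot': [-0.001, 0.984, 0.178, -0.0], 'ft_force': [-0.275, -0.256, -0.142], 'moment': [0.017, 0.035, -0.037], 'gripper_width': 0.085}
```

View pics/scene0.png

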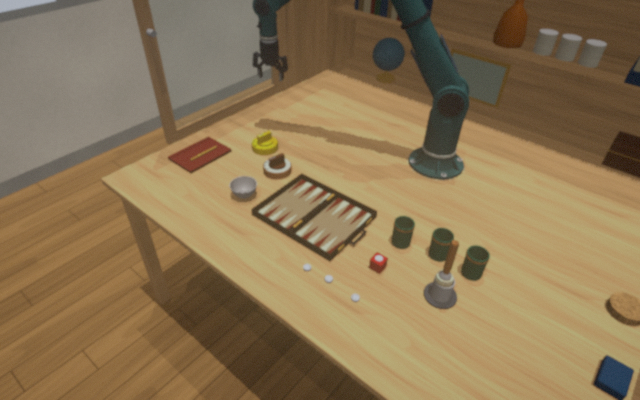

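View pics/top0.png

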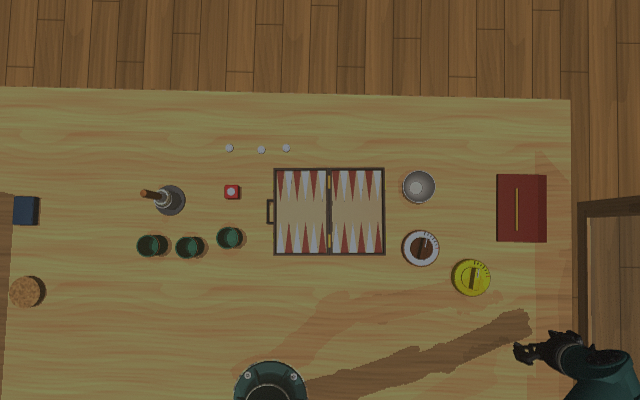

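Candidates: the timer is the white-dial one at top (421,247); the yellow one at (471,277) is the look-alike to leave. Cups are at (151,245), (190,246) and (230,237), the brush and holder at (170,200), and the red cube at (232,192). I'll measure these and check a close crop.

```bash
cat > m.py <<'E'
from h import *
def circ(p):
    A=np.c_[2*p,np.ones(len(p))]; s=np.linalg.lstsq(A,(p**2).sum(1),rcond=None)[0]
    return s[:2].round(4),np.sqrt(s[2]+s[0]**2+s[1]**2).round(4)
def box(W,u0,u1,v0,v1,z0,z1):
    p=W[v0:v1,u0:u1].reshape(-1,3); p=p[np.isfinite(p[:,0])]; return p[(p[:,2]>z0)&(p[:,2]<z1)]
E
python3 - <<'E'
from m import *
T=np.load('topW.npy');S=np.load('sceneW.npy')
tab=box(T,250,320,270,340,-.1,.1);print('table z',np.median(tab[:,2]), np.median(box(S,250,300,320,340,-.1,.1)[:,2]) )
for n,u,v in(('L',151,245),('M',190,246),('R',230,237)):
    p=box(T,u-20,u+20,v-16,v+16,.08,.1); print(n,len(p),p.mean(0).round(3),circ(p[:,:2]))
for n,u,v in(('L',475,262),('M',441,244),('R',402,232)):
    p=box(S,u-17,u+17,v-22,v+22,.083,.1); print('s',n,len(p),p.mean(0).round(3),circ(p[:,:2]))
for W,b in((T,(120,190,170,220)),(S,(420,462,235,310))):
  for z in np.arange(.06,.24,.01):
    p=box(W,*b,z,z+.01)
    if len(p)>3: print('brush',z.round(2),len(p),p.mean(0).round(4),circ(p[:,:2]))
p=box(T,215,250,180,205,.036,.05);q=p[:,:2].astype(np.float32);print('cube',cv2.minAreaRect(q),p[:,2].mean())
p=box(S,365,392,248,275,.036,.05);q=p[:,:2].astype(np.float32);print('cube',cv2.minAreaRect(q))
p=box(T,262,395,160,262,.018,.04);print('case',cv2.minAreaRect(p[:,:2].astype(np.float32)))
p=box(T,395,445,225,270,.024,.034);print('timer',circ(p[:,:2]),len(p), cv2.minEnclosingCircle(p[:,:2].astype(np.float32)))
p=box(T,395,445,225,270,.06,.08);print('knob',cv2.minAreaRect(p[:,:2].astype(np.float32)),p.mean(0))
p=box(T,395,440,165,207,.02,.08);print('bowl',cv2.minEnclosingCircle(p[:,:2].astype(np.float32)))
C=np.load('topC.npy')[:,:,::-1];D=np.load('sceneC.npy')[:,:,::-1]
a=cv2.resize(C[215:295,390:500],(550,400),interpolation=2);b=cv2.resize(D[225:305,385:495],(550,400) ,interpolation=2)[:, :]
c=np.vstack([cv2.resize(a,(400,290)),cv2.resize(b,(400,290))]);d=cv2.resize(C[170:265,130:250],(390,309),interpolation=2)
o=np.zeros((580,790,3),np.uint8);o[:,:400]=c;o[:309,400:]=d;cv2.imwrite('pics/crop1.png',o)
E
```

```text
table z 0.0014108774424441695 -0.0026669932540215324
L 151 [0.453 0.364 0.088] (array([0.453 , 0.3645]), np.float64(0.0305))
M 152 [0.451 0.251 0.088] (array([0.4516, 0.2505]), np.float64(0.0306))
R 139 [0.484 0.133 0.089] (array([0.4826, 0.1319]), np.float64(0.0306))
s L 148 [0.459 0.365 0.089] (array([0.4572, 0.3637]), np.float64(0.0305))
s M 130 [0.456 0.249 0.089] (array([0.4555, 0.2495]), np.float64(0.0304))
s R 122 [0.488 0.132 0.089] (array([0.4869, 0.131 ]), np.float64(0.0305))
brush 0.06 49 [0.5864 0.3215 0.0658] (array([0.5946, 0.3337]), np.float64(0.027))
brush 0.07 40 [0.5846 0.3238 0.0731] (array([0.5941, 0.334 ]), np.float64(0.0267))
brush 0.08 55 [0.5973 0.3207 0.0861] (array([0.5969, 0.3309]), np.float64(0.021))
brush 0.09 65 [0.5935 0.3251 0.0939] (array([0.5969, 0.332 ]), np.float64(0.0184))
brush 0.1 41 [0.5964 0.3261 0.104 ] (array([0.5974, 0.3322]), np.float64(0.0128))
brush 0.11 6 [0.5964 0.3239 0.116 ] (array([0.5974, 0.3308]), np.float64(0.0088))
brush 0.12 7 [0.5959 0.3232 0.1263] (array([0.5972, 0.3308]), np.float64(0.0096))
brush 0.13 9 [0.596  0.3243 0.135
[... 2203 characters left out ...]
cube ((0.6222366094589233, 0.13554079830646515), (0.04097519814968109, 0.04129556193947792), 88.97370147705078) 0.04224747164293606
cube ((0.6268515586853027, 0.1350165456533432), (0.0411892831325531, 0.04456684738397598), 87.86933135986328)
case ((0.5707682967185974, -0.15733416378498077), (0.26856446266174316, 0.3666000962257385), 1.4454063177108765)
timer (array([ 0.4656, -0.4467]), np.float64(0.0461)) 546 ((0.46571043133735657, -0.4467010498046875), 0.05623168498277664)
knob ((0.46579036116600037, -0.4463488757610321), (0.018966786563396454, 0.06294521689414978), 79.1600341796875) [ 0.46583899 -0.44554987  0.07118505]
bowl ((0.6522567272186279, -0.43405765295028687), 0.04984002932906151)
```

View pics/crop1.png

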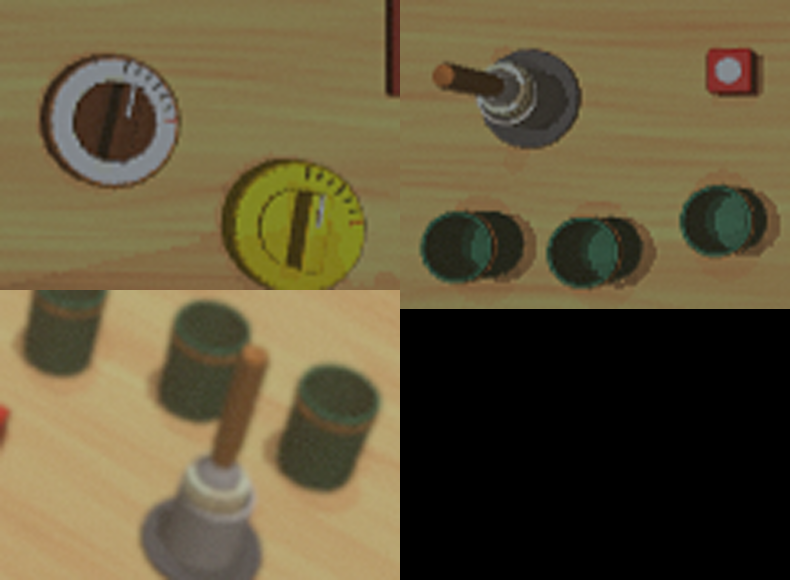

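The crop shows the white-dial timer at top px (421,247) with its bar knob and pointer near the zero tick. The yellow look-alike is a separate unit. There are three cups, the brush stands in its holder, and the cube is flat. Next I rotate to yaw 90°, so tool x = +y, tool y = +x and tool z = down.

Request:
{"op": "jog_arm", "data": {"motion": [[0,0,-0.15,0,0,-0.993,0],[0,0,-0.15,0,0,-0.993,0],[0,0,-0.15,0,0,-0.993,0],[0,0,-0.15,0,0,-0.993,0],[0,0,-0.15,0,0,-0.993,0],[0,0,-0.15,0,0,-0.993,0],[0,0,-0.15,0,0,-0.993,0],[0,0,-0.15,0,0,-0.993,0],[0,0,-0.15,0,0,-0.993,0],[0,0,-0.15,0,0,-0.993,0],[0,0,-0.15,0,0,-0.993,0],[0,0,0,0,0,-0.993,0]]}}

```text
clock: 1.1
ee_pos: [0.254, -0.6794, 0.3062]
tcp_rot: [0.001, 0.764, 0.645, -0.0]
ft_force: [-0.4, -0.4, 0.2]
gripper_width: 0.0853
```

Request:
{"op": "jog_arm", "data": {"motion": [[0,0,0,0,0,-0.965,0],[0,0,0,0,0,-0.965,0],[0.75,0.65,0,0,0,0,0],[0.75,0.65,0,0,0,0,0],[0.75,0.65,0,0,0,0,0],[0.75,0.65,0,0,0,0,0],[0.75,0.65,0,0,0,0,0],[0.75,0.65,0,0,0,0,0],[0.75,0.65,0,0,0,0,0],[0.75,0.65,0,0,0,0,0],[0.75,0.65,0,0,0,0,0],[0.75,0.65,0,0,0,0,0]]}}

```text
clock: 2.1
ee_pos: [0.5159, -0.3786, 0.3049]
tcp_rot: [-0.0, 0.709, 0.705, -0.0]
ft_force: [-0.1, 0.3, -0.7]
gripper_width: 0.0856
```

Request:
{"op": "jog_arm", "data": {"motion": [[1,0,0,0,0,0,0],[1,0,0,0,0,0,0],[1,0,0,0,0,0,0],[1,0,0,0,0,0,0],[1,0,0,0,0,0,0],[1,0,0,0,0,0,0],[1,0,0,0,0,0,0],[1,0,0,0,0,0,0],[1,0,0,0,0,0,0],[1,0,0,0,0,0,0],[1,0,0,0,0,0,0],[1,0,0,0,0,0,0]]}}

```text
clock: 3.1
ee_pos: [0.5169, 0.1013, 0.3051]
tcp_rot: [0.0, 0.709, 0.705, -0.0]
ft_force: [0.7, 0.4, 0.5]
gripper_width: 0.0854
```

Request:
{"op": "jog_arm", "data": {"motion": [[0.9,0.3,0,0,0,0,0],[0.9,0.3,0,0,0,0,0],[0.9,0.3,0,0,0,0,0],[0.9,0.3,0,0,0,0,0],[0.9,0.3,0,0,0,0,0],[0.9,0.3,0,0,0,0,0],[0.33,0.25,0,0,0,0,0],[0,0,0,0,0,0,0]]}}

```text
clock: 3.77
ee_pos: [0.6007, 0.3339, 0.3046]
tcp_rot: [-0.002, 0.707, 0.707, 0.001]
ft_force: [-0.0, -0.5, -0.4]
gripper_width: 0.0852
```

Request:
{"op": "jog_arm", "data": {"motion": [[-0.085,-0.03,0.9,0,0,0,0],[0,0,0.9,0,0,0,0],[0,0,0.9,0,0,0,0],[0,0,0.6,0,0,0,0],[0,0,0.2,0,0,0,0],[0,0,0,0,0,0,1],[0,0,0,0,0,0,1],[0,0,0,0,0,0,1],[0,0,0,0,0,0,1],[0,0,0,0,0,0,1],[0,0,0,0,0,0,1],[0,0,0,0,0,0,1]]}}

```text
clock: 4.77
ee_pos: [0.5996, 0.3261, 0.1672]
tcp_rot: [0.0, 0.709, 0.705, 0.001]
ft_force: [-1.7, -0.1, 6.4]
gripper_width: 0.0208
```

Request:
{"op": "jog_arm", "data": {"motion": [[0,0,-0.3,0,0,0,1],[0,0,-0.8,0,0,0,1],[0,0,-0.8,0,0,0,1],[0,0,-0.8,0,0,0,1],[0,0,-0.5,0,0,0,1],[0,0,0,0,0,0,1],[0,0,0,0,0,0,1]]}}

```text
clock: 5.35
ee_pos: [0.6, 0.3254, 0.2951]
tcp_rot: [0.001, 0.709, 0.705, 0.002]
ft_force: [-0.5, -0.2, -1.7]
gripper_width: 0.0206
```

```bash
cat > look.py <<'E'
from m import *
import sys
# measure cups (rim circle) and brush handle, by world box around rough places
def cups(W):
    p=W.reshape(-1,3); p=p[np.isfinite(p[:,0])]
    p=p[(p[:,2]>.083)&(p[:,2]<.097)&(p[:,0]>.36)&(p[:,0]<.56)&(p[:,1]>.03)&(p[:,1]<.45)]
    return p
def near(W,x,y,r_,z0,z1):
    p=W.reshape(-1,3); p=p[np.isfinite(p[:,0])]
    return p[(np.hypot(p[:,0]-x,p[:,1]-y)<r_)&(p[:,2]>z0)&(p[:,2]<z1)]
E
python3 - <<'E'
from look import *
for n in('top','scene'):
    c,W,E=cam(n,n+'1.png')
    s=r.sense(); x,y,z=s['ee_pos']
    for a,b in((-.16,-.14),(-.10,-.08),(-.08,-.06),(-.06,-.045),(-.045,-.03)):
        p=near(W,x,y,.035,z+a,z+b); print(n,a,len(p), circ(p[:,:2]) if len(p)>3 else'')
    p=near(W,x,y,.05,z-.2,z-.1); print('lowest',p[:,2].min() if len(p) else'')
    for X,Y in((.455,.364),(.4535,.25),(.4848,.1315)):
        p=near(W,X,Y,.055,.083,.098); print('cup',len(p),circ(p[:,:2]))
print(s['ee_pos'],s['tcp_rot'],s['gripper_width'])
E
```

```text
top -0.16 34 (array([0.598 , 0.3319]), np.float64(0.0231))
top -0.1 58 (array([0.5983, 0.3319]), np.float64(0.0232))
top -0.08 154 (array([0.5981, 0.3314]), np.float64(0.0178))
top -0.06 26 (array([0.5977, 0.3302]), np.float64(0.01))
top -0.045 17 (array([0.5983, 0.3305]), np.float64(0.0096))
lowest 0.13814553751519076
cup 126 (array([0.4529, 0.3645]), np.float64(0.0304))
cup 131 (array([0.4515, 0.2508]), np.float64(0.0305))
cup 121 (array([0.4826, 0.1321]), np.float64(0.0306))
scene -0.16 77 (array([0.6   , 0.3288]), np.float64(0.0224))
scene -0.1 118 (array([0.5999, 0.3288]), np.float64(0.0224))
scene -0.08 164 (array([0.6002, 0.3289]), np.float64(0.0173))
scene -0.06 39 (array([0.6011, 0.329 ]), np.float64(0.009))
scene -0.045 35 (array([0.6022, 0.3298]), np.float64(0.0083))
lowest 0.1359978695317119
cup 154 (array([0.4568, 0.3634]), np.float64(0.0304))
cup 101 (array([0.4553, 0.2493]), np.float64(0.0304))
cup 138 (array([0.487 , 0.1305]), np.float64(0.0306))
[0.59865604 0.32404581 0.29191978] [-3.23631117e-05  7.08795741e-01  7.05412338e-01 -1.42490062e-03] 0.020624514283454843
```

View pics/scene1.png

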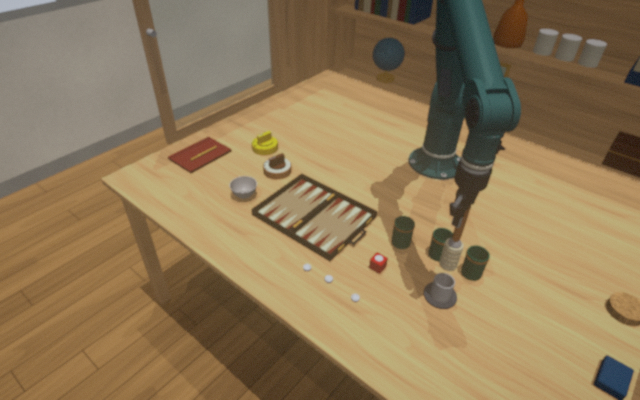

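Both cameras show the brush hanging straight, about 5 mm to +y of the TCP. I'll steer from camera differences: Δ = (-144, +34) mm to cup_left.

Request:
{"op": "jog_arm", "data": {"motion": [[0.2,-0.85,0,0,0,0,1],[0.2,-0.85,0,0,0,0,1],[0.2,-0.85,0,0,0,0,1],[0.2,-0.85,0,0,0,0,1],[0.04,-0.2,0,0,0,0,1],[0,0,0,0,0,0,1],[0,0,0,0,0,0,1]]}}

```text
clock: 6.03
ee_pos: [0.4554, 0.3586, 0.2921]
tcp_rot: [0.0, 0.708, 0.706, -0.001]
ft_force: [0.5, -0.0, -0.1]
gripper_width: 0.0205
```

```bash
cat > chk.py <<'E'
from look import *
def chk(C):
    D=[]
    for n in('top','scene'):
        c,W,E=cam(n); s=r.sense(); x,y,z=s['ee_pos']; y+=.005
        b=np.vstack([circ(near(W,x,y,.035,z+a,z+a+.02)[:,:2])[0] for a in(-.155,-.1)]).mean(0) if z>.25 else None
        q=near(W,x,y,.035,z-.07,z-.03); bq=circ(q[:,:2])
        out=[]
        for X,Y in C:
            p=near(W,X,Y,.06,.083,.097); out.append((circ(p[:,:2]),len(p)))
        print(n,'head',b,'handle',bq,'cups',[(o[0][0].tolist(),float(o[0][1]),o[1]) for o in out])
    print(np.round(s['ee_pos'],4),np.round(s['tcp_rot'],3),np.round(s['ft_force'],1))
E
python3 -c "
from chk import *
chk([(.455,.364),(.4535,.25),(.4848,.1315)])"
```

```text
top head [0.45345 0.36415] handle (array([0.4535, 0.3653]), np.float64(0.0125)) cups [([0.4528, 0.365], 0.0307, 87), ([0.4515, 0.2507], 0.0305, 122), ([0.4828, 0.1319], 0.0305, 125)]
scene head [0.4579  0.36235] handle (array([0.461 , 0.3635]), np.float64(0.0096)) cups [([0.4574, 0.3638], 0.0305, 147), ([0.4558, 0.2499], 0.0304, 141), ([0.4868, 0.1309], 0.0304, 132)]
[0.4574 0.3581 0.2924] [ 0.     0.71   0.705 -0.   ] [-0.6 -0.1 -0.8]
```

Aligned within about 1 mm. I'll go down into the cup.

Request:
{"op": "jog_arm", "data": {"motion": [[0.02,0,0.6,0,0,0,1],[0,0,0.6,0,0,0,1],[0,0,0.6,0,0,0,1],[0,0,0.5,0,0,0,1],[0,0,0.5,0,0,0,1],[0,0,0.3,0,0,0,1],[0,0,0.1,0,0,0,1],[0,0,0,0,0,0,1]]}}

```text
clock: 6.8
ee_pos: [0.4565, 0.3598, 0.1646]
tcp_rot: [0.0, 0.709, 0.705, -0.001]
ft_force: [-0.2, -0.5, -1.9]
gripper_width: 0.0207
```

Request:
{"op": "jog_arm", "data": {"motion": [[0,0,0.08,0,0,0,1],[0,0,0,0,0,0,1],[0,0,0,0,0,0,1]]}}

```text
clock: 7.05
ee_pos: [0.4568, 0.3612, 0.1632]
tcp_rot: [0.0, 0.709, 0.705, 0.002]
ft_force: [0.3, -0.1, 1.5]
gripper_width: 0.0206
```

Request:
{"op": "jog_arm", "data": {"motion": [[0,0,0.08,0,0,0,1],[0,0,0,0,0,0,1],[0,0,0,0,0,0,1]]}}

```text
clock: 7.3
ee_pos: [0.457, 0.3624, 0.1631]
tcp_rot: [0.001, 0.709, 0.705, 0.003]
ft_force: [-2.5, -3.8, 19.3]
gripper_width: 0.0204
```

Bottom contact is at about 19 N. Next: a full upstroke, back down, then up and out.

Request:
{"op": "jog_arm", "data": {"motion": [[0,0,-0.45,0,0,0,1],[0,0,-0.7,0,0,0,1],[0,0,-0.7,0,0,0,1],[0,0,-0.6,0,0,0,1],[0,0,0,0,0,0,1],[0,0,0.6,0,0,0,1],[0,0,0.7,0,0,0,1],[0,0,0.6,0,0,0,1],[0,0,0.4,0,0,0,1],[0,0,0.12,0,0,0,1],[0,0,0,0,0,0,1],[0,0,0,0,0,0,1]]}}

```text
clock: 8.3
ee_pos: [0.4553, 0.3596, 0.1602]
tcp_rot: [0.0, 0.709, 0.705, -0.001]
ft_force: [-0.8, -1.1, 4.2]
gripper_width: 0.0203
```

Request:
{"op": "jog_arm", "data": {"motion": [[0,0,-0.5,0,0,0,1],[0,0,-0.7,0,0,0,1],[0,0,-0.8,0,0,0,1],[0,0,-0.8,0,0,0,1],[0,0,-0.5,0,0,0,1],[-0.9,0,0,0,0,0,1],[-0.9,0,0,0,0,0,1],[-0.95,-0.03,0,0,0,0,1],[0,0,0,0,0,0,1],[0,0,0,0,0,0,1]]}}

```text
clock: 9.13
ee_pos: [0.4539, 0.2466, 0.2914]
tcp_rot: [0.001, 0.711, 0.704, -0.001]
ft_force: [-0.8, 1.6, -1.6]
gripper_width: 0.021
```

```bash
python3 -c "
from chk import *
chk([(.455,.364),(.4535,.25),(.4848,.1315)])"
```

```text
top head [0.45265 0.2587 ] handle (array([0.4518, 0.2548]), np.float64(0.0128)) cups [([0.4862, 0.3794], 0.0025, 3), ([0.4515, 0.2509], 0.0305, 82), ([0.4827, 0.132], 0.0305, 119)]
scene head [0.45665 0.25985] handle (array([0.4586, 0.2585]), np.float64(0.0105)) cups [([0.4591, 0.3674], 0.0302, 160), ([0.4552, 0.2499], 0.0307, 139), ([0.4864, 0.1309], 0.0304, 131)]
[0.4539 0.2506 0.2921] [-0.     0.709  0.705  0.   ] [ 0.7  0.8 -0.7]
```

Request:
{"op": "jog_arm", "data": {"motion": [[-0.18,0,0,0,0,0,1],[0,0,0,0,0,0,1],[0,0,0,0,0,0,1],[0,0,0,0,0,0,1]]}}

```text
clock: 9.57
ee_pos: [0.4537, 0.2437, 0.292]
tcp_rot: [-0.0, 0.708, 0.706, 0.0]
ft_force: [0.6, -0.2, -1.0]
gripper_width: 0.0207
```

```bash
python3 -c "
from chk import *
chk([(.4535,.25)])
c,W,E=cam('scene','scene2.png')
cv2.imwrite('pics/c2.png',cv2.resize(c[180:320,370:520,::-1],(600,560),interpolation=2))"
```

```text
top head [0.4522  0.25645] handle (array([0.453, 0.254]), np.float64(0.0137)) cups [([0.4516, 0.2506], 0.0306, 89)]
scene head [0.4555  0.25395] handle (array([0.4578, 0.2541]), np.float64(0.011)) cups [([0.4554, 0.2493], 0.0308, 132)]
[0.4537 0.2436 0.2921] [-0.     0.708  0.706  0.   ] [-0.  -0.1 -1.1]
```

View pics/c2.png

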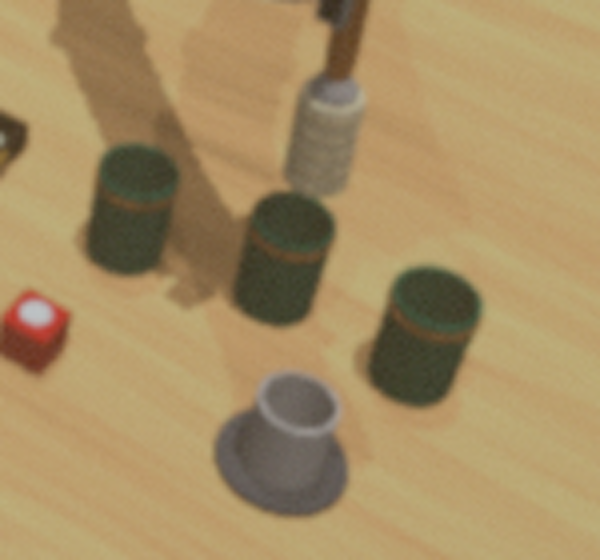

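```bash
python3 - <<'E'
from look import *
s=r.sense(); x,y,z=s['ee_pos']; o=[]
for n in('scene','top'):
    c,W,E=cam(n)
    q=np.linalg.inv(E)@np.array([x,y,z-.03,1]); 
    # pixel nearest tcp by cloud projection
    d=np.nansum((W-[x,y+.005,z-.02])**2,-1); d[np.isnan(W[...,0])]=9
    v,u=np.unravel_index(d.argmin(),d.shape); print(n,u,v)
    v0,u0=max(0,v-40),max(0,u-40)
    o.append(cv2.resize(c[v0:v0+70,u0:u0+70,::-1],(390,390),interpolation=2))
    for a in np.arange(-.05,.07,.015):
        p=near(W,x,y+.005,.05,z+a,z+a+.015)
        if len(p)>3: print(round(a,3),len(p),p.min(0).round(3)[:2],p.max(0).round(3)[:2])
cv2.imwrite('pics/c3.png',np.hstack(o))
E
```

```text
scene 453 187
-0.05 30 [0.455 0.242] [0.466 0.261]
-0.035 36 [0.454 0.24 ] [0.469 0.261]
-0.02 33 [0.447 0.23 ] [0.47 0.26]
-0.005 50 [0.453 0.23 ] [0.479 0.26 ]
0.01 60 [0.455 0.23 ] [0.482 0.259]
0.025 30 [0.439 0.235] [0.494 0.258]
0.04 72 [0.409 0.229] [0.501 0.257]
0.055 59 [0.405 0.24 ] [0.503 0.258]
0.07 50 [0.406 0.223] [0.503 0.259]
top 168 250
-0.05 6 [0.446 0.242] [0.459 0.245]
-0.035 12 [0.444 0.24 ] [0.459 0.246]
-0.02 13 [0.442 0.24 ] [0.46  0.248]
-0.005 35 [0.429 0.232] [0.475 0.246]
0.01 32 [0.43  0.231] [0.476 0.241]
0.025 27 [0.42 0.23] [0.493 0.241]
0.04 101 [0.407 0.228] [0.495 0.249]
0.055 61 [0.408 0.225] [0.5   0.246]
0.07 39 [0.405 0.225] [0.502 0.255]
```

View pics/c3.png

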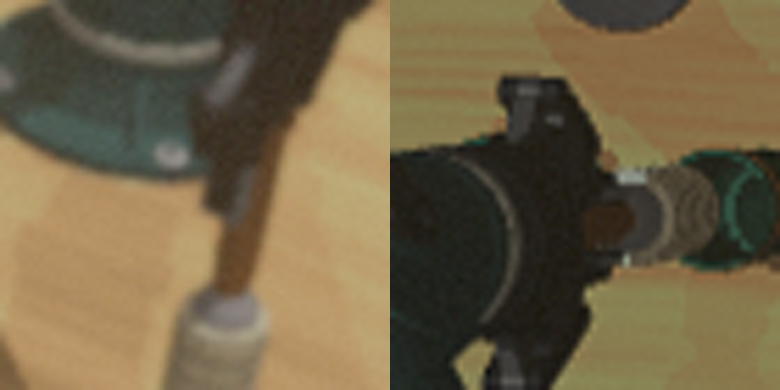

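The fingers are centred near y=0.242 and the handle near 0.253, so the handle has crept to the pad edge. I'll stand the brush at the bottom of the middle cup (its first down-stroke), regrip it centred, then continue.

Request:
{"op": "jog_arm", "data": {"motion": [[-0.13,0,0,0,0,0,1],[0,0,0.3,0,0,0,1],[0,0,0.6,0,0,0,1],[0,0,0.6,0,0,0,1],[0,0,0.5,0,0,0,1],[0,0,0.5,0,0,0,1],[0,0,0.4,0,0,0,1],[0,0,0.3,0,0,0,1],[0,0,0.06,0,0,0,1],[0,0,0,0,0,0,1],[0,0,0,0,0,0,1]]}}

```text
clock: 10.73
ee_pos: [0.4542, 0.2379, 0.1622]
tcp_rot: [0.0, 0.709, 0.705, 0.0]
ft_force: [0.4, 1.0, -0.9]
gripper_width: 0.0204
```

Request:
{"op": "jog_arm", "data": {"motion": [[0,0,0.05,0,0,0,1],[0,0,0.03,0,0,0,1],[0,0,0,0,0,0,1],[0,0,0,0,0,0,1]]}}

```text
clock: 11.07
ee_pos: [0.4547, 0.2386, 0.1602]
tcp_rot: [0.001, 0.709, 0.705, 0.001]
ft_force: [-1.5, -1.1, 6.8]
gripper_width: 0.0208
```

Request:
{"op": "jog_arm", "data": {"motion": [[0,0,0,0,0,0,0.3],[0,0,0,0,0,0,0.3],[0,0,0,0,0,0,0.3],[0,0,0,0,0,0,0.3],[0.14,0,-0.05,0,0,0,0.3],[0.14,0,-0.05,0,0,0,0.3],[0,0,0,0,0,0,0.3],[0,0,0,0,0,0,0.3]]}}

```text
clock: 11.73
ee_pos: [0.4539, 0.25, 0.1627]
tcp_rot: [-0.0, 0.708, 0.706, 0.0]
ft_force: [-1.3, -0.6, -0.0]
gripper_width: 0.0597
```

```bash
cat > g.py <<'E'
from look import *
s=r.sense(); x,y,z=s['ee_pos']; print(np.round(s['ee_pos'],4),s['gripper_width'])
for n in('scene','top'):
    c,W,E=cam(n)
    for a,b in((.095,.11),(.11,.125),(.125,.14),(.14,.15)):
        p=near(W,x,y,.025,a,b); 
        if len(p)>3: print(n,a,len(p),circ(p[:,:2]),p.min(0)[1].round(4),p.max(0)[1].round(4))
    p=near(W,.4535,.25,.06,.083,.097); print('cup',circ(p[:,:2]))
E
python3 g.py
```

```text
[0.4539 0.25   0.1627] 0.05965181152099951
scene 0.095 49 (array([0.4594, 0.2539]), np.float64(0.0108)) 0.239 0.2673
scene 0.11 25 (array([0.458 , 0.2535]), np.float64(0.0091)) 0.2433 0.2631
scene 0.125 25 (array([0.4589, 0.2548]), np.float64(0.0087)) 0.2454 0.264
scene 0.14 14 (array([0.4607, 0.2565]), np.float64(0.0076)) 0.2512 0.2636
cup (array([0.4546, 0.2497]), np.float64(0.027))
top 0.095 40 (array([0.4529, 0.2511]), np.float64(0.0126)) 0.237 0.2584
top 0.11 7 (array([0.4526, 0.2522]), np.float64(0.0113)) 0.2411 0.2468
top 0.125 11 (array([0.4531, 0.2508]), np.float64(0.0109)) 0.2393 0.2484
top 0.14 9 (array([0.4534, 0.2495]), np.float64(0.0097)) 0.2393 0.2477
cup (array([0.451 , 0.2505]), np.float64(0.0252))
```

Request:
{"op": "jog_arm", "data": {"motion": [[0.06,0,0,0,0,0,0.5],[0,0,0,0,0,0,1],[0,0,0,0,0,0,1],[0,0,0,0,0,0,1],[0,0,0,0,0,0,1],[0,0,0,0,0,0,1],[0,0,-0.4,0,0,0,1],[0,0,-0.7,0,0,0,1],[0,0,-0.7,0,0,0,1],[0,0,-0.5,0,0,0,1],[0,0,-0.1,0,0,0,1],[0,0,0,0,0,0,1]]}}

```text
clock: 12.83
ee_pos: [0.4543, 0.2516, 0.2595]
tcp_rot: [0.0, 0.709, 0.705, 0.001]
ft_force: [1.1, -0.7, -1.8]
gripper_width: 0.0206
```

Request:
{"op": "jog_arm", "data": {"motion": [[0,0,0.4,0,0,0,1],[0,0,0.6,0,0,0,1],[0,0,0.6,0,0,0,1],[0,0,0.5,0,0,0,1],[0,0,0.2,0,0,0,1],[0,0,0.1,0,0,0,1],[0,0,0.02,0,0,0,1],[0,0,0,0,0,0,1],[0,0,0,0,0,0,1]]}}

```text
clock: 13.58
ee_pos: [0.4517, 0.2503, 0.1626]
tcp_rot: [0.0, 0.709, 0.706, -0.003]
ft_force: [-3.9, -3.9, 17.1]
gripper_width: 0.0208
```

Request:
{"op": "jog_arm", "data": {"motion": [[0,0,-0.5,0,0,0,1],[0,0,-0.7,0,0,0,1],[0,0,-0.7,0,0,0,1],[0,0,-0.5,0,0,0,1],[0,0,0,0,0,0,1],[0,0,0.6,0,0,0,1],[0,0,0.7,0,0,0,1],[0,0,0.6,0,0,0,1],[0,0,0.35,0,0,0,1],[0,0,0.12,0,0,0,1],[0,0,0,0,0,0,1],[0,0,0,0,0,0,1]]}}

```text
clock: 14.58
ee_pos: [0.453, 0.2512, 0.1619]
tcp_rot: [-0.0, 0.709, 0.706, -0.001]
ft_force: [-1.4, 0.1, -1.7]
gripper_width: 0.0207
```

Request:
{"op": "jog_arm", "data": {"motion": [[0,0,-0.6,0,0,0,1],[0,0,-0.8,0,0,0,1],[0,0,-0.8,0,0,0,1],[0,0,-0.8,0,0,0,1],[0,0,-0.3,0,0,0,1],[-0.8,0.26,0,0,0,0,1],[-0.8,0.26,0,0,0,0,1],[-0.8,0.26,0,0,0,0,1],[-0.5,0.0,0,0,0,0,1],[0,0,0,0,0,0,1],[0,0,0,0,0,0,1],[0,0,0,0,0,0,1]]}}

```text
clock: 15.58
ee_pos: [0.4841, 0.1359, 0.2945]
tcp_rot: [-0.0, 0.709, 0.706, 0.0]
ft_force: [-0.3, 1.2, -0.8]
gripper_width: 0.0203
```

```bash
sed -i 's/y+=.005/y+=.001/' chk.py; python3 -c "
from chk import *
chk([(.4535,.25),(.4848,.1315)])"
```

```text
top head [0.4827  0.14065] handle (array([0.4832, 0.138 ]), np.float64(0.0113)) cups [([0.0, 0.0], 0.0, 0), ([0.4827, 0.1321], 0.0306, 82)]
scene head [0.4863 0.1396] handle (array([0.4892, 0.1399]), np.float64(0.0097)) cups [([0.4553, 0.2494], 0.0308, 148), ([0.4866, 0.1305], 0.0305, 130)]
[0.4841 0.1368 0.2948] [-0.     0.708  0.706  0.   ] [-0.3  0.2 -1.1]
```

Request:
{"op": "jog_arm", "data": {"motion": [[-0.22,0,0,0,0,0,1],[0,0,0.4,0,0,0,1],[0,0,0.6,0,0,0,1],[0,0,0.6,0,0,0,1],[0,0,0.5,0,0,0,1],[0,0,0.5,0,0,0,1],[0,0,0.4,0,0,0,1],[0,0,0.2,0,0,0,1],[0,0,0.08,0,0,0,1],[0,0,0.05,0,0,0,1],[0,0,0,0,0,0,1],[0,0,0,0,0,0,1]]}}

```text
clock: 16.68
ee_pos: [0.4852, 0.1268, 0.1625]
tcp_rot: [0.0, 0.709, 0.706, 0.001]
ft_force: [-1.4, -0.1, -0.7]
gripper_width: 0.0206
```

Request:
{"op": "jog_arm", "data": {"motion": [[0,0,0.05,0,0,0,1],[0,0,0.03,0,0,0,1],[0,0,0,0,0,0,1],[0,0,0,0,0,0,1]]}}

```text
clock: 17.02
ee_pos: [0.4859, 0.1279, 0.1614]
tcp_rot: [0.001, 0.709, 0.705, 0.002]
ft_force: [-2.9, 0.0, 16.7]
gripper_width: 0.0203
```

Request:
{"op": "jog_arm", "data": {"motion": [[0,0,-0.5,0,0,0,1],[0,0,-0.7,0,0,0,1],[0,0,-0.7,0,0,0,1],[0,0,-0.5,0,0,0,1],[0,0,0,0,0,0,1],[0,0,0.6,0,0,0,1],[0,0,0.7,0,0,0,1],[0,0,0.6,0,0,0,1],[0,0,0.37,0,0,0,1],[0,0,0.12,0,0,0,1],[0,0,0,0,0,0,1],[0,0,0,0,0,0,1]]}}

```text
clock: 18.02
ee_pos: [0.4836, 0.1261, 0.1597]
tcp_rot: [0.0, 0.709, 0.706, -0.002]
ft_force: [-3.1, -2.0, 12.4]
gripper_width: 0.0204
```

Request:
{"op": "jog_arm", "data": {"motion": [[0,0,-0.6,0,0,0,1],[0,0,-0.8,0,0,0,1],[0,0,-0.8,0,0,0,1],[0,0,-0.8,0,0,0,1],[0,0,-0.4,0,0,0,1],[0.8,0.5,0,0,0,0,1],[0.8,0.5,0,0,0,0,1],[0.8,0.5,0,0,0,0,1],[0.8,0.5,0,0,0,0,1],[0.8,0.5,0,0,0,0,1],[0.7,0.36,0,0,0,0,1],[0.28,0,0,0,0,0,1]]}}

```text
clock: 19.02
ee_pos: [0.6018, 0.3299, 0.2939]
tcp_rot: [-0.001, 0.708, 0.706, 0.002]
ft_force: [-0.2, 0.3, -1.5]
gripper_width: 0.0205
```

Request:
{"op": "jog_arm", "data": {"motion": [[0,0,0,0,0,0,1],[0,0,0,0,0,0,1],[0,0,0,0,0,0,1]]}}

```text
clock: 19.27
ee_pos: [0.5993, 0.3228, 0.2941]
tcp_rot: [0.001, 0.709, 0.705, -0.001]
ft_force: [0.5, -0.4, -2.0]
gripper_width: 0.021
```

```bash
cat > hh.py <<'E'
from look import *
s=r.sense(); x,y,z=s['ee_pos']; print(np.round(s['ee_pos'],4),np.round(s['ft_force'],1))
for n in('scene','top'):
    c,W,E=cam(n)
    for a in(-.155,-.12,-.09,-.05): p=near(W,x,y+.004,.035,z+a,z+a+.02); print(n,a,len(p),circ(p[:,:2]))
    p=near(W,.599,.3305,.04,.06,.076); print('holder rim',len(p),circ(p[:,:2]))
    p=near(W,.599,.3305,.06,.115,.17);print('head min z',p[:,2].min())
    for X,Y in((.457,.366),(.4535,.25),(.4848,.1315)):
        p=near(W,X,Y,.06,.083,.097); print('cup',len(p),circ(p[:,:2]))
E
python3 hh.py
```

```text
[0.5993 0.3228 0.2941] [ 0.5 -0.4 -2. ]
scene -0.155 88 (array([0.6001, 0.3263]), np.float64(0.0227))
scene -0.12 98 (array([0.6015, 0.3262]), np.float64(0.0221))
scene -0.09 158 (array([0.6023, 0.326 ]), np.float64(0.0203))
scene -0.05 51 (array([0.6028, 0.3255]), np.float64(0.0086))
holder rim 164 (array([0.5976, 0.3322]), np.float64(0.0268))
head min z 0.13883804041310577
cup 152 (array([0.4591, 0.3676]), np.float64(0.0303))
cup 95 (array([0.4555, 0.2494]), np.float64(0.0304))
cup 134 (array([0.4866, 0.1305]), np.float64(0.0308))
top -0.155 36 (array([0.5981, 0.3277]), np.float64(0.0227))
top -0.12 44 (array([0.5984, 0.327 ]), np.float64(0.0225))
top -0.09 125 (array([0.5976, 0.3261]), np.float64(0.0204))
top -0.05 20 (array([0.5981, 0.3262]), np.float64(0.0098))
holder rim 73 (array([0.5932, 0.3327]), np.float64(0.0267))
head min z 0.13634021599908785
cup 98 (array([0.4551, 0.3679]), np.float64(0.0303))
cup 126 (array([0.4513, 0.2506]), np.float64(0.0306))
cup 125 (array([0.4826, 0.1321]), np.float64(0.0305))
```

```bash
python3 - <<'E'
from look import *
from scipy.optimize import minimize
for n,F in(('scene','sceneW.npy'),('top','topW.npy'),('scene',0),('top',0)):
    W=np.load(F) if F else cam(n)[1]
    p=near(W,.597,.3315,.045,.062,.078); print(n,F,len(p),cv2.minEnclosingCircle(p[:,:2].astype(np.float32)), p[:,:2].min(0),p[:,:2].max(0))
    q=near(W,.597,.3315,.07,.003,.02); print('disc',len(q),cv2.minEnclosingCircle(q[:,:2].astype(np.float32)))
E
```

```text
scene sceneW.npy 107 ((0.5985223650932312, 0.333656370639801), 0.02982017956674099) [0.5724575  0.30442642] [0.62789939 0.36000529]
disc 519 ((0.5973842144012451, 0.3314707279205322), 0.0699116438627243)
top topW.npy 78 ((0.5934557318687439, 0.33271920680999756), 0.028993137180805206) [0.56513117 0.3050764 ] [0.62208573 0.36115706]
disc 525 ((0.596925675868988, 0.33188876509666443), 0.06975606828927994)
scene 0 143 ((0.5975707769393921, 0.3323538303375244), 0.030404269695281982) [0.56793027 0.30383204] [0.62766304 0.36076478]
disc 548 ((0.596930980682373, 0.3316645622253418), 0.06983461230993271)
top 0 66 ((0.5936646461486816, 0.3324490785598755), 0.028919337317347527) [0.56523308 0.30558687] [0.62241801 0.35503846]
disc 595 ((0.5968163013458252, 0.3317500352859497), 0.06956719607114792)
```

Request:
{"op": "jog_arm", "data": {"motion": [[0.13,-0.075,0.3,0,0,0,1],[0,0,0.5,0,0,0,1],[0,0,0.5,0,0,0,1],[0,0,0.3,0,0,0,1],[0,0,0.2,0,0,0,1],[0,0,0.2,0,0,0,1],[0,0,0,0,0,0,1]]}}

```text
clock: 20.05
ee_pos: [0.5962, 0.3298, 0.2132]
tcp_rot: [-0.0, 0.709, 0.705, -0.001]
ft_force: [-0.3, 0.6, -1.7]
gripper_width: 0.0207
```

Request:
{"op": "jog_arm", "data": {"motion": [[0,0,0.4,0,0,0,1],[0,0,0.4,0,0,0,1],[0,0,0.3,0,0,0,1],[0,0,0.1,0,0,0,1],[0,0,0,0,0,0,1],[0,0,0,0,0,0,1]]}}

```text
clock: 20.55
ee_pos: [0.5973, 0.3308, 0.1675]
tcp_rot: [0.0, 0.709, 0.705, 0.001]
ft_force: [0.1, -0.5, 0.1]
gripper_width: 0.0205
```

Request:
{"op": "jog_arm", "data": {"motion": [[0,0,0.06,0,0,0,1],[0,0,0,0,0,0,1],[0,0,0,0,0,0,1]]}}

```text
clock: 20.8
ee_pos: [0.5972, 0.3307, 0.1651]
tcp_rot: [0.0, 0.709, 0.705, 0.001]
ft_force: [-0.1, -0.2, -1.6]
gripper_width: 0.0208
```

Close to the floor. I'll release, rise, and move above cup_left.

Request:
{"op": "jog_arm", "data": {"motion": [[0,0,0.04,0,0,0,1],[0,0,0,0,0,0,0.8],[0,0,0,0,0,0,0],[0,0,0,0,0,0,0],[0,0,0,0,0,0,0],[0,0,0,0,0,0,0],[0,0,-0.5,0,0,0,0],[0,0,-0.9,0,0,0,0],[0,0,-0.9,0,0,0,0],[0,0,0,0,0,0,0]]}}

```text
clock: 21.63
ee_pos: [0.6003, 0.3337, 0.2628]
tcp_rot: [0.001, 0.709, 0.705, 0.007]
ft_force: [0.2, 1.2, 0.6]
gripper_width: 0.0855
```

Request:
{"op": "jog_arm", "data": {"motion": [[0,-0.9,0,0,0,0,0],[0.3,-0.9,0,0,0,0,0],[0.3,-0.9,0,0,0,0,0],[0.32,-0.8,0,0,0,0,0],[0,0,0,0,0,0,0],[0,0,0,0,0,0,0],[0,0,0,0,0,0,0]]}}

```text
clock: 22.22
ee_pos: [0.4575, 0.3677, 0.255]
tcp_rot: [0.0, 0.709, 0.706, 0.0]
ft_force: [-0.4, -1.0, 0.4]
gripper_width: 0.0857
```

```bash
python3 - <<'E'
from look import *
for n in('scene','top'):
    c,W,E=cam(n,n+'4.png')
    for a in(.08,.11,.14,.18,.2,.215): p=near(W,.599,.331,.04,a,a+.02); print(n,a,len(p),circ(p[:,:2]) if len(p)>3 else'')
    for X,Y in((.457,.366),(.4535,.25),(.4848,.1315)):
        p=near(W,X,Y,.06,.083,.097); print('cup',len(p),circ(p[:,:2]) if len(p)>3 else '')
    if n=='scene':cv2.imwrite('pics/c4.png',cv2.resize(c[180:320,370:520,::-1],(600,560),interpolation=2))
E
```

```text
scene 0.08 153 (array([0.6002, 0.3357]), np.float64(0.0191))
scene 0.11 36 (array([0.5994, 0.3356]), np.float64(0.0092))
scene 0.14 47 (array([0.6   , 0.3357]), np.float64(0.0092))
scene 0.18 47 (array([0.6005, 0.336 ]), np.float64(0.0087))
scene 0.2 53 (array([0.5998, 0.3361]), np.float64(0.0092))
scene 0.215 52 (array([0.6   , 0.3363]), np.float64(0.008))
cup 153 (array([0.4594, 0.3671]), np.float64(0.0305))
cup 137 (array([0.4553, 0.2495]), np.float64(0.0304))
cup 130 (array([0.4867, 0.1308]), np.float64(0.0308))
top 0.08 124 (array([0.5957, 0.337 ]), np.float64(0.0195))
top 0.11 13 (array([0.5958, 0.3374]), np.float64(0.0102))
top 0.14 20 (array([0.5959, 0.3372]), np.float64(0.0101))
top 0.18 25 (array([0.5955, 0.3366]), np.float64(0.0098))
top 0.2 36 (array([0.5959, 0.3366]), np.float64(0.0091))
top 0.215 51 (array([0.5962, 0.3364]), np.float64(0.0073))
cup 137 (array([0.455 , 0.3684]), np.float64(0.0306))
cup 132 (array([0.4516, 0.2506]), np.float64(0.0305))
cup 113 (array([0.4826, 0.1322]), np.float64(0.0304))
```

View pics/c4.png

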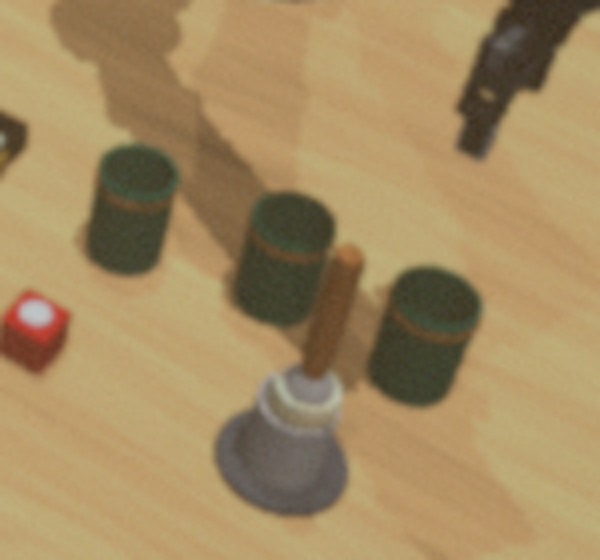

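Request:
{"op": "jog_arm", "data": {"motion": [[0,0,0.8,0,0,0,0],[0,0,0.9,0,0,0,0],[0,0,0.9,0,0,0,0],[0,0,0.9,0,0,0,0],[0,0,0.9,0,0,0,0],[0,0,0.6,0,0,0,0],[0,0,0.15,0,0,0,0],[0,0,0,0,0,0,0.5],[0,0,0,0,0,0,1],[0,0,0,0,0,0,1],[0,0,0,0,0,0,1],[0,0,0,0,0,0,1]]}}

```text
clock: 23.32
ee_pos: [0.458, 0.3683, 0.0504]
tcp_rot: [0.0, 0.709, 0.705, 0.001]
ft_force: [0.4, 0.8, -1.5]
gripper_width: 0.0638
```

Request:
{"op": "jog_arm", "data": {"motion": [[0,0,-0.5,0,0,0,1],[0,0,-0.9,0,0,0,1],[0,0,-0.9,0,0,0,1],[0,0,-0.9,0,0,0,1],[0,0.2,-0.3,0,0,0,1],[-0.9,0.3,0,0,0,0,1],[-0.95,0.3,0,0,0,0,1],[-0.95,0.3,0,0,0,0,1],[-0.95,0.3,0,0,0,0,1],[-0.95,0.15,0,0,0,0,1],[-0.95,0,0,0,0,0,1],[-0.95,0,0,0,0,0,1]]}}

```text
clock: 24.32
ee_pos: [0.5182, 0.1014, 0.1898]
tcp_rot: [0.001, 0.709, 0.705, 0.001]
ft_force: [-0.1, -0.2, -1.5]
gripper_width: 0.0635
```

Request:
{"op": "jog_arm", "data": {"motion": [[-0.95,0,0,0,0,0,1],[-0.95,0,0,0,0,0,1],[-0.95,0,0,0,0,0,1],[-0.95,0,0,0,0,0,1],[-0.95,0,0,0,0,0,1],[-0.95,0,0,0,0,0,1],[-0.95,0,0,0,0,0,1],[-0.95,0,0,0,0,0,1],[-0.9,0,0,0,0,0,1],[0,0,0,0,0,0,1],[0,0,0,0,0,0,1]]}}

```text
clock: 25.23
ee_pos: [0.5154, -0.2401, 0.1893]
tcp_rot: [0.001, 0.711, 0.703, -0.0]
ft_force: [0.0, 1.3, -1.6]
gripper_width: 0.0636
```

Request:
{"op": "jog_arm", "data": {"motion": [[0,0,0.6,0,0,0,1],[0,0,0.8,0,0,0,1],[0,0,0.8,0,0,0,1],[0,0,0.6,0,0,0,1],[0,0,0.3,0,0,0,1],[0,0,0.15,0,0,0,1],[0,0,0,0,0,0,1],[0,0,0,0,0,0,1]]}}

```text
clock: 25.9
ee_pos: [0.5173, -0.236, 0.0599]
tcp_rot: [0.001, 0.708, 0.706, 0.001]
ft_force: [-0.5, -0.3, -0.8]
gripper_width: 0.0636
```

Request:
{"op": "jog_arm", "data": {"motion": [[0,0,0.07,0,0,0,1],[0,0,0,0,0,0,1],[0,0,0,0,0,0,1]]}}

```text
clock: 26.15
ee_pos: [0.5168, -0.2368, 0.057]
tcp_rot: [0.001, 0.709, 0.705, 0.0]
ft_force: [-0.3, -1.3, -1.8]
gripper_width: 0.0631
```

Request:
{"op": "jog_arm", "data": {"motion": [[0,0,0.02,0,0,0,0.7],[0,0,0,0,0,0,0],[0,0,0,0,0,0,0],[0,0,0,0,0,0,0],[0,0,-0.4,0,0,0,0],[0,0,-0.9,0,0,0,0],[0,0,-0.9,0,0,0,0],[0,0,-0.9,0,0,0,0],[0.95,-0.2,-0.2,0,0,0,0],[0.95,-0.2,0,0,0,0,0],[0.95,-0.2,0,0,0,0,0],[0.95,-0.2,0,0,0,0,0]]}}

```text
clock: 27.15
ee_pos: [0.4846, -0.0832, 0.188]
tcp_rot: [0.001, 0.709, 0.705, 0.0]
ft_force: [0.2, 0.8, -0.4]
gripper_width: 0.0853
```

Request:
{"op": "jog_arm", "data": {"motion": [[0.95,0,0,0,0,0,0],[0.95,0,0,0,0,0,0],[0.95,0,0,0,0,0,0],[0.95,0,0,0,0,0,0],[0.95,-0.2,0,0,0,0,0],[0.95,-0.2,0,0,0,0,0],[0.95,-0.2,0,0,0,0,0],[0.95,-0.2,0,0,0,0,0],[0.7,0,0,0,0,0,0],[0,0,0,0,0,0,0],[0,0,0,0,0,0,0],[0,0,0,0,0,0,0]]}}

```text
clock: 28.15
ee_pos: [0.4543, 0.2469, 0.1871]
tcp_rot: [0.0, 0.709, 0.705, -0.001]
ft_force: [1.3, -0.3, 0.2]
gripper_width: 0.0853
```

```bash
cat > v.py <<'E'
from look import *
import sys
q=eval(sys.argv[1])
for n in('scene','top'):
    c,W,E=cam(n)
    for X,Y,z0,z1 in q:
        p=near(W,X,Y,.065,z0,z1); print(n,len(p),circ(p[:,:2]) if len(p)>3 else '',p[:,2].max().round(4) if len(p) else '')
print(np.round(r.sense()['ee_pos'],4))
E
python3 v.py "[(.518,-.236,.088,.105),(.4535,.25,.083,.097),(.4848,.1315,.083,.097)]"
```

```text
scene 112 (array([ 0.5174, -0.2366]), np.float64(0.0308)) 0.1022
scene 133 (array([0.4552, 0.2495]), np.float64(0.0304)) 0.096
scene 131 (array([0.4867, 0.1311]), np.float64(0.0306)) 0.0947
top 114 (array([ 0.5137, -0.2343]), np.float64(0.0305)) 0.1041
top 113 (array([0.4516, 0.2507]), np.float64(0.0305)) 0.0967
top 113 (array([0.4825, 0.1321]), np.float64(0.0305)) 0.0966
[0.4546 0.2457 0.187 ]
```

Request:
{"op": "jog_arm", "data": {"motion": [[0.1,-0.02,0.5,0,0,0,0],[0,0,0.8,0,0,0,0],[0,0,0.8,0,0,0,0],[0,0,0.8,0,0,0,0],[0,0,0.4,0,0,0,0],[0,0,0.12,0,0,0,0],[0,0,0,0,0,0,0],[0,0,0,0,0,0,0.5],[0,0,0,0,0,0,1],[0,0,0,0,0,0,1],[0,0,0,0,0,0,1],[0,0,0,0,0,0,1]]}}

```text
clock: 29.25
ee_pos: [0.4545, 0.2519, 0.0521]
tcp_rot: [0.001, 0.709, 0.705, 0.001]
ft_force: [-1.4, -1.0, 6.9]
gripper_width: 0.064
```

Request:
{"op": "jog_arm", "data": {"motion": [[0,0,-0.5,0,0,0,1],[0,0,-0.9,0,0,0,1],[0,0,-0.9,0,0,0,1],[0,0,-0.9,0,0,0,1],[0,0,-0.3,0,0,0,1],[-0.85,0.4,0,0,0,0,1],[-0.85,0.4,0,0,0,0,1],[-0.85,0.4,0,0,0,0,1],[-0.85,0.4,0,0,0,0,1],[-0.85,0.4,0,0,0,0,1],[-0.85,0.4,0,0,0,0,1],[-0.85,0.4,0,0,0,0,1]]}}

```text
clock: 30.25
ee_pos: [0.5646, 0.0111, 0.1904]
tcp_rot: [0.0, 0.709, 0.705, -0.0]
ft_force: [0.0, 1.5, -1.6]
gripper_width: 0.0642
```

Request:
{"op": "jog_arm", "data": {"motion": [[-0.85,0.4,0,0,0,0,1],[-0.85,0.4,0,0,0,0,1],[-0.85,0.4,0,0,0,0,1],[-0.55,0.14,0,0,0,0,1],[0,0,0,0,0,0,1],[0,0,0,0,0,0,1],[0,0,0.8,0,0,0,1],[0,0,0.8,0,0,0,1],[0,0,0.8,0,0,0,1],[0,0,0.6,0,0,0,1],[0,0,0.2,0,0,0,1],[0,0,0,0,0,0,1]]}}

```text
clock: 31.25
ee_pos: [0.6156, -0.109, 0.0607]
tcp_rot: [-0.002, 0.708, 0.706, -0.001]
ft_force: [0.4, -0.4, -1.6]
gripper_width: 0.0641
```

Request:
{"op": "jog_arm", "data": {"motion": [[0,0,0.12,0,0,0,1],[0,0,0,0,0,0,1],[0,0,0,0,0,0,1]]}}

```text
clock: 31.5
ee_pos: [0.6186, -0.1107, 0.0591]
tcp_rot: [0.001, 0.709, 0.706, 0.001]
ft_force: [0.8, 0.2, -2.0]
gripper_width: 0.064
```

Request:
{"op": "jog_arm", "data": {"motion": [[0,0,0.04,0,0,0,1],[0,0,0.02,0,0,0,1],[0,0,0,0,0,0,1]]}}

```text
clock: 31.75
ee_pos: [0.6188, -0.111, 0.0581]
tcp_rot: [0.001, 0.709, 0.705, 0.001]
ft_force: [-3.5, -0.2, 9.6]
gripper_width: 0.0642
```

Request:
{"op": "jog_arm", "data": {"motion": [[0,0,0,0,0,0,0.7],[0,0,0,0,0,0,0],[0,0,0,0,0,0,0],[0,0,0,0,0,0,0],[0,0,-0.4,0,0,0,0],[0,0,-0.9,0,0,0,0],[0,0,-0.9,0,0,0,0],[0,0,-0.9,0,0,0,0],[0.8,-0.45,-0.2,0,0,0,0],[0.8,-0.45,0,0,0,0,0],[0.8,-0.45,0,0,0,0,0],[0.8,-0.45,0,0,0,0,0]]}}

```text
clock: 32.75
ee_pos: [0.5456, 0.0183, 0.1879]
tcp_rot: [0.0, 0.709, 0.705, 0.001]
ft_force: [-0.0, 0.0, -0.0]
gripper_width: 0.0856
```

Request:
{"op": "jog_arm", "data": {"motion": [[0.8,-0.45,0,0,0,0,0],[0.8,-0.45,0,0,0,0,0],[0.8,-0.45,0,0,0,0,0],[0.5,-0.2,0,0,0,0,0],[0,0,0,0,0,0,0],[0,0,0,0,0,0,0],[0,0,0,0,0,0,0]]}}

```text
clock: 33.33
ee_pos: [0.4851, 0.1329, 0.1873]
tcp_rot: [0.0, 0.709, 0.705, -0.0]
ft_force: [0.7, -1.5, -0.7]
gripper_width: 0.0852
```

```bash
python3 v.py "[(.518,-.236,.088,.105),(.6188,-.111,.088,.105),(.4848,.1315,.083,.097)]"
```

```text
scene 112 (array([ 0.5176, -0.2364]), np.float64(0.0307)) 0.1008
scene 125 (array([ 0.6203, -0.1125]), np.float64(0.0304)) 0.101
scene 134 (array([0.4864, 0.1305]), np.float64(0.0306)) 0.0943
top 114 (array([ 0.5137, -0.2343]), np.float64(0.0305)) 0.1017
top 110 (array([ 0.6154, -0.1108]), np.float64(0.0305)) 0.104
top 83 (array([0.4828, 0.1317]), np.float64(0.0304)) 0.0968
[0.4854 0.1321 0.1871]
```

Request:
{"op": "jog_arm", "data": {"motion": [[0,0,0.5,0,0,0,0],[0,0,0.8,0,0,0,0],[0,0,0.8,0,0,0,0],[0,0,0.8,0,0,0,0],[0,0,0.4,0,0,0,0],[0,0,0.12,0,0,0,0],[0,0,0,0,0,0,0],[0,0,0,0,0,0,0.5],[0,0,0,0,0,0,1],[0,0,0,0,0,0,1],[0,0,0,0,0,0,1],[0,0,0,0,0,0,1]]}}

```text
clock: 34.43
ee_pos: [0.4857, 0.1337, 0.052]
tcp_rot: [0.001, 0.709, 0.705, 0.001]
ft_force: [-1.3, -1.3, 7.2]
gripper_width: 0.0638
```

Request:
{"op": "jog_arm", "data": {"motion": [[0,0,-0.5,0,0,0,1],[0,0,-0.9,0,0,0,1],[0,0,-0.9,0,0,0,1],[0,0,-0.9,0,0,0,1],[0,0,-0.3,0,0,0,1],[-0.9,0.15,0,0,0,0,1],[-0.9,0.15,0,0,0,0,1],[-0.9,0.15,0,0,0,0,1],[-0.9,0.15,0,0,0,0,1],[-0.9,0.15,0,0,0,0,1],[-0.05,0.1,0,0,0,0,1],[0,0,0,0,0,0,1]]}}

```text
clock: 35.43
ee_pos: [0.5185, -0.0523, 0.1907]
tcp_rot: [0.001, 0.711, 0.703, -0.0]
ft_force: [0.0, 1.5, -1.8]
gripper_width: 0.064
```

Request:
{"op": "jog_arm", "data": {"motion": [[0,0,0.6,0,0,0,1],[0,0,0.8,0,0,0,1],[0,0,0.8,0,0,0,1],[0,0,0.6,0,0,0,1],[0,0,0.3,0,0,0,1],[0,0,0.1,0,0,0,1],[0,0,0.12,0,0,0,1],[0,0,0.03,0,0,0,1],[0,0,0,0,0,0,1],[0,0,0,0,0,0,1]]}}

```text
clock: 36.27
ee_pos: [0.5179, -0.0471, 0.058]
tcp_rot: [0.0, 0.708, 0.706, 0.001]
ft_force: [-3.7, 1.5, 6.8]
gripper_width: 0.0639
```

Request:
{"op": "jog_arm", "data": {"motion": [[0,0,0,0,0,0,0.7],[0,0,0,0,0,0,0],[0,0,0,0,0,0,0],[0,0,0,0,0,0,0],[0,0,-0.4,0,0,0,0],[0,0,-0.9,0,0,0,0],[0,0,-0.9,0,0,0,0],[0,0,-0.9,0,0,0,0],[0.8,0.45,0,0,0,0,0],[0.8,0.45,0,0,0,0,0],[0.8,0.45,0,0,0,0,0],[0.8,0.45,0,0,0,0,0]]}}

```text
clock: 37.27
ee_pos: [0.5917, 0.0797, 0.1812]
tcp_rot: [0.001, 0.709, 0.705, 0.0]
ft_force: [0.1, -1.3, -0.5]
gripper_width: 0.0852
```

Request:
{"op": "jog_arm", "data": {"motion": [[0.8,0.45,0,0,0,0,0],[0.55,0.4,0,0,0,0,0],[0,0,0,0,0,0,0],[0,0,0,0,0,0,0],[0,0,0,0,0,0,0]]}}

```text
clock: 37.68
ee_pos: [0.6242, 0.1319, 0.18]
tcp_rot: [0.0, 0.709, 0.705, -0.001]
ft_force: [0.6, -1.2, -0.5]
gripper_width: 0.0858
```

```bash
python3 v.py "[(.518,-.236,.088,.105),(.6188,-.111,.088,.105),(.518,-.05,.088,.105)]"; python3 - <<'E'
from look import *
for n in('scene','top'):
    c,W,E=cam(n); p=near(W,.6245,.1353,.045,.036,.05); print(n,cv2.minAreaRect(p[:,:2].astype(np.float32)))
E
```

```text
scene 112 (array([ 0.5176, -0.2363]), np.float64(0.0304)) 0.1025
scene 123 (array([ 0.6202, -0.112 ]), np.float64(0.0303)) 0.1013
scene 127 (array([ 0.5198, -0.0496]), np.float64(0.0304)) 0.1022
top 114 (array([ 0.5136, -0.2343]), np.float64(0.0305)) 0.1043
top 109 (array([ 0.6156, -0.1107]), np.float64(0.0305)) 0.1022
top 112 (array([ 0.5151, -0.0482]), np.float64(0.0306)) 0.104
[0.624  0.1308 0.1801]
scene ((0.6269172430038452, 0.13519272208213806), (0.05033613741397858, 0.04016244783997536), 3.878079414367676)
top ((0.6226486563682556, 0.13419054448604584), (0.04047328233718872, 0.04028035327792168), 1.768813133239746)
```

Request:
{"op": "jog_arm", "data": {"motion": [[0.09,0.02,0.5,0,0,0,0],[0,0,0.8,0,0,0,0],[0,0,0.8,0,0,0,0],[0,0,0.8,0,0,0,0],[0,0,0.7,0,0,0,0],[0,0,0.3,0,0,0,0],[0,0,0.05,0,0,0,0],[0,0,0,0,0,0,0.5],[0,0,0,0,0,0,1],[0,0,0,0,0,0,1],[0,0,0,0,0,0,1],[0,0,0,0,0,0,1]]}}

```text
clock: 38.88
ee_pos: [0.6271, 0.1372, 0.0246]
tcp_rot: [0.001, 0.709, 0.705, 0.002]
ft_force: [0.3, -0.6, 5.7]
gripper_width: 0.0413
```

Request:
{"op": "jog_arm", "data": {"motion": [[0,0,-0.5,0,0,0,1],[0,0,-0.9,0,0,0,1],[0,0,-0.9,0,0,0,1],[0,0,-0.9,0,0,0,1],[0,0,-0.4,0,0,0,1],[-0.95,0,0,0,0,0,1],[-0.95,0,0,0,0,0,1],[-0.95,0,0,0,0,0,1],[-0.95,0,0,0,0,0,1],[-0.95,0,0,0,0,0,1],[-0.95,0,0,0,0,0,1],[-0.95,0,0,0,0,0,1]]}}

```text
clock: 39.88
ee_pos: [0.6238, -0.1314, 0.1671]
tcp_rot: [0.0, 0.709, 0.705, -0.0]
ft_force: [0.6, 0.2, -0.5]
gripper_width: 0.0409
```

Request:
{"op": "jog_arm", "data": {"motion": [[-0.95,0,0,0,0,0,1],[-0.95,0,0,0,0,0,1],[-0.95,0,0,0,0,0,1],[-0.7,0,0,0,0,0,1],[0,0,0,0,0,0,1],[0,0,0,0,0,0,1],[0,0,0.8,0,0,0,1],[0,0,0.8,0,0,0,1],[0,0,0.8,0,0,0,1],[0,0,0.6,0,0,0,1],[0,0,0.2,0,0,0,1],[0,0,0,0,0,0,1]]}}

```text
clock: 40.88
ee_pos: [0.6222, -0.2688, 0.0365]
tcp_rot: [-0.002, 0.708, 0.706, -0.001]
ft_force: [-0.0, 0.4, -0.2]
gripper_width: 0.0411
```

Request:
{"op": "jog_arm", "data": {"motion": [[0,0,0.1,0,0,0,1],[0,0,0.05,0,0,0,1],[0,0,0,0,0,0,1],[0,0,0,0,0,0,1]]}}

```text
clock: 41.22
ee_pos: [0.6246, -0.2716, 0.034]
tcp_rot: [0.001, 0.709, 0.705, 0.001]
ft_force: [0.0, 0.5, -0.9]
gripper_width: 0.0409
```

Request:
{"op": "jog_arm", "data": {"motion": [[0,0,0.06,0,0,0,1],[0,0,0.04,0,0,0,1],[0,0,0,0,0,0,1],[0,0,0,0,0,0,1]]}}

```text
clock: 41.55
ee_pos: [0.6245, -0.2719, 0.0307]
tcp_rot: [0.001, 0.709, 0.705, 0.0]
ft_force: [-2.8, 0.2, 8.6]
gripper_width: 0.041
```

Request:
{"op": "jog_arm", "data": {"motion": [[0,0,0,0,0,0,0.7],[0,0,0,0,0,0,0],[0,0,0,0,0,0,0],[0,0,0,0,0,0,0],[0,0,-0.4,0,0,0,0],[0,0,-0.9,0,0,0,0],[0,0,-0.9,0,0,0,0],[0,0,-0.9,0,0,0,0],[0,0,-0.5,0,0,0,0],[-0.65,-0.6,0,0,0,0,0],[-0.65,-0.6,0,0,0,0,0],[-0.65,-0.6,0,0,0,0,0]]}}

```text
clock: 42.55
ee_pos: [0.5513, -0.3493, 0.1745]
tcp_rot: [0.001, 0.708, 0.706, 0.0]
ft_force: [-0.1, -0.9, -1.0]
gripper_width: 0.0857
```

Request:
{"op": "jog_arm", "data": {"motion": [[-0.65,-0.6,0,0,0,0,0],[-0.65,-0.6,0,0,0,0,0],[-0.65,-0.6,0,0,0,0,0],[-0.46,-0.34,0,0,0,0,0],[0,0,0,0,0,-1,0],[0,0,0,0,0,-1,0],[0,0,0,0,0,-1,0],[0,0,0,0,0,-1,0],[0,0,0,0,0,-1,0],[0,0,0,0,0,-1,0],[0,0,0,0,0,-1,0],[0,0,0,0,0,-1,0]]}}

```text
clock: 43.55
ee_pos: [0.4652, -0.4452, 0.1736]
tcp_rot: [0.0, 0.423, 0.906, -0.0]
ft_force: [-0.3, -0.0, 0.4]
gripper_width: 0.0855
```

Request:
{"op": "jog_arm", "data": {"motion": [[0,0,0,0,0,-1,0],[0,0,0,0,0,-1,0],[0,0,0,0,0,-1,0],[0,0,0,0,0,-1,0],[0,0,0,0,0,-1,0],[0,0,0,0,0,-1,0],[0,0,0,0,0,-1,0],[0,0,0,0,0,-0.8,0],[0,0,0,0,0,0,0],[0,0,0,0,0,0,0],[0,0,0,0,0,0,0]]}}

```text
clock: 44.47
ee_pos: [0.4652, -0.4452, 0.173]
tcp_rot: [0.0, 0.099, 0.995, -0.0]
ft_force: [0.5, 0.3, 0.1]
gripper_width: 0.0851
```

```bash
python3 v.py "[(.518,-.236,.088,.105),(.6188,-.111,.088,.105),(.518,-.05,.088,.105)]"; python3 - <<'E'
from look import *
for n in('scene','top'):
    c,W,E=cam(n,n+'5.png'); p=near(W,.6245,-.272,.045,.042,.055); print(n,'cube',cv2.minAreaRect(p[:,:2].astype(np.float32)),p[:,2].mean())
    p=near(W,.466,-.4465,.045,.062,.08);print('knob',cv2.minAreaRect(p[:,:2].astype(np.float32)),len(p))
    p=near(W,.467,-.4465,.07,.022,.034);print('base',cv2.minEnclosingCircle(p[:,:2].astype(np.float32)),len(p))
    p=near(W,.597,.333,.03,.2,.24); print('brush',len(p),p[:,2].max(),circ(p[:,:2]))
s=r.sense();print(s['tcp_rot'].round(3),s['joint_positions'].round(2),2*np.degrees(np.arctan2(s['tcp_rot'][2],s['tcp_rot'][1])))
E
```

```text
scene 116 (array([ 0.5179, -0.2364]), np.float64(0.0304)) 0.1017
scene 125 (array([ 0.62  , -0.1122]), np.float64(0.0306)) 0.1014
scene 127 (array([ 0.5196, -0.0498]), np.float64(0.0308)) 0.101
top 112 (array([ 0.5137, -0.2344]), np.float64(0.0305)) 0.1039
top 113 (array([ 0.6155, -0.1107]), np.float64(0.0305)) 0.1042
top 115 (array([ 0.515 , -0.0482]), np.float64(0.0306)) 0.1047
[ 0.4652 -0.4451  0.1728]
scene cube ((0.6282532811164856, -0.27275538444519043), (0.04479190707206726, 0.0441315732896328), 0.4437538981437683) 0.048571752159629354
knob ((0.4696481227874756, -0.44709980487823486), (0.023746328428387642, 0.06972675025463104), 85.2945785522461) 71
base ((0.4734319746494293, -0.44549915194511414), 0.05766557902097702) 195
brush 93 0.22683136534476456 (array([0.6007, 0.336 ]), np.float64(0.0082))
top cube ((0.622721254825592, -0.2729766368865967), (0.04202410206198692, 0.04121264070272446), 85.21136474609375) 0.04838512749485954
knob ((0.4657919406890869, -0.446216344833374), (0.01850265823304653, 0.062959685921669), 78.41485595703125) 70
base ((0.46594372391700745, -0.4466687738895416), 0.056331947445869446) 465
brush 74 0.227704821041129 (array([0.5959, 0.3358]), np.float64(0.008))
[-0.     0.098  0.995 -0.   ] [ 1.28  0.73 -0.91  1.82  0.71  0.95  1.43] 168.70545313586948
```

View pics/scene5.png

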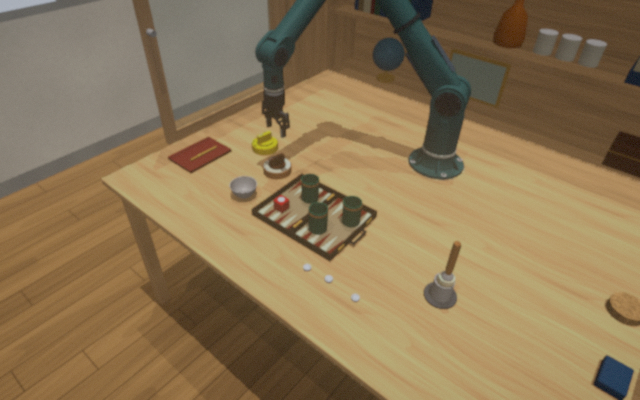

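Request:
{"op": "jog_arm", "data": {"motion": [[-0.07,-0.025,0.5,0,0,0,0],[0,0,0.8,0,0,0,0],[0,0,0.8,0,0,0,0],[0,0,0.7,0,0,0,0],[0,0,0.3,0,0,0,0],[0,0,0.05,0,0,0,0],[0,0,0,0,0,0,0.5],[0,0,0,0,0,0,1],[0,0,0,0,0,0,1],[0,0,0,0,0,0,1],[0,0,0,0,0,0,1],[0,0,0,0,0,0,1]]}}

```text
clock: 45.67
ee_pos: [0.4683, -0.4467, 0.0478]
tcp_rot: [0.001, 0.099, 0.995, -0.0]
ft_force: [-0.2, -0.4, 3.0]
gripper_width: 0.017
```

Request:
{"op": "jog_arm", "data": {"motion": [[0,0,0,0,0,0.6,1],[0,0,0,0,0,0.9,1],[0,0,0,0,0,1,1],[0,0,0,0,0,1,1],[0,0,0,0,0,1,1],[0,0,0,0,0,1,1],[0,0,0,0,0,1,1],[0,0,0,0,0,1,1],[0,0,0,0,0,1,1],[0,0,0,0,0,1,1],[0,0,0,0,0,1,1],[0,0,0,0,0,1,1]]}}

```text
clock: 46.67
ee_pos: [0.4679, -0.4472, 0.0478]
tcp_rot: [0.001, 0.566, 0.824, -0.001]
ft_force: [-2.0, 0.2, 5.6]
gripper_width: 0.0173
```

```bash
python3 -c "
from h import *
s=r.sense();q=s['tcp_rot'];print(2*np.degrees(np.arctan2(q[2],q[1])),s['moment'],s['ee_pos'],s['joint_positions'].round(2))"
```

```text
111.05233343618545 [0.01716489 0.35481784 0.15630131] [ 0.46789739 -0.44715271  0.0477631 ] [ 1.05  0.8  -0.54  1.88  0.66  0.65  0.47]
```

Request:
{"op": "jog_arm", "data": {"motion": [[0,0,0,0,0,0.9,1],[0,0,0,0,0,0.9,1],[0,0,0,0,0,0.8,1],[0,0,0,0,0,0.6,1],[0,0,0,0,0,0.5,1],[0,0,0,0,0,0.4,1],[0,0,0,0,0,0.3,1],[0,0,0,0,0,0,1],[0,0,0,0,0,0,1]]}}

```text
clock: 47.42
ee_pos: [0.4677, -0.4474, 0.0478]
tcp_rot: [0.001, 0.709, 0.705, -0.001]
ft_force: [-2.2, -1.1, 5.2]
gripper_width: 0.0173
```

```bash
python3 -c "
from h import *
s=r.sense();q=s['tcp_rot'];print(2*np.degrees(np.arctan2(q[2],q[1])),s['moment'],s['ee_pos'],s['joint_positions'].round(2))"
```

```text
89.73256929691676 [-0.18989966  0.52620777  1.42556002] [ 0.46774104 -0.44737264  0.04778756] [ 0.99  0.78 -0.44  1.88  0.57  0.6   0.18]
```

Moment 1.4 N·m with 79° turned, so the knob is hard against the stop. I'll release it and rise straight up.

Request:
{"op": "jog_arm", "data": {"motion": [[0,0,0,0,0,0,0],[0,0,0,0,0,0,0],[0,0,0,0,0,0,0],[0,0,0,0,0,0,0],[0,0,-0.5,0,0,0,0],[0,0,-0.9,0,0,0,0],[0,0,-0.9,0,0,0,0],[0,0,-0.9,0,0,0,0],[0,0,-0.9,0,0,0,0],[0,0,0,0,0,0,0],[0,0,0,0,0,0,0],[0,0,0,0,0,0,0]]}}

```text
clock: 48.42
ee_pos: [0.4671, -0.4464, 0.2101]
tcp_rot: [-0.0, 0.712, 0.702, -0.0]
ft_force: [0.6, -0.1, 0.1]
gripper_width: 0.0854
```

Request:
{"op": "jog_arm", "data": {"motion": [[0,0,0,0,0,0,0],[0,0,0,0,0,0,0],[0,0,0,0,0,0,0],[0,0,0,0,0,0,0],[0,0,0,0,0,0,0],[0,0,0,0,0,0,0],[0,0,0,0,0,0,0],[0,0,0,0,0,0,0],[0,0,0,0,0,0,0],[0,0,0,0,0,0,0],[0,0,0,0,0,0,0],[0,0,0,0,0,0,0]]}}

```text
clock: 49.42
ee_pos: [0.4678, -0.4466, 0.2106]
tcp_rot: [0.0, 0.712, 0.702, -0.0]
ft_force: [0.6, -1.3, -0.5]
gripper_width: 0.0854
```

```bash
python3 v.py "[(.518,-.236,.088,.105),(.6188,-.111,.088,.105),(.518,-.05,.088,.105),(.597,.333,.205,.24)]"; python3 - <<'E'
from look import *
for n in('scene','top'):
    c,W,E=cam(n,n+'6.png'); p=near(W,.466,-.4465,.045,.062,.08);print('knob',cv2.minAreaRect(p[:,:2].astype(np.float32)),len(p))
    p=near(W,.6245,-.272,.045,.042,.055); print(n,'cube',cv2.minAreaRect(p[:,:2].astype(np.float32)),p[:,2].mean())
E
```

```text
scene 113 (array([ 0.5177, -0.2361]), np.float64(0.0304)) 0.1019
scene 129 (array([ 0.6202, -0.1126]), np.float64(0.0304)) 0.1014
scene 123 (array([ 0.5195, -0.0488]), np.float64(0.0305)) 0.1013
scene 79 (array([0.6003, 0.3357]), np.float64(0.008)) 0.2251
top 114 (array([ 0.5137, -0.2343]), np.float64(0.0306)) 0.1017
top 111 (array([ 0.6155, -0.1107]), np.float64(0.0305)) 0.1034
top 116 (array([ 0.5151, -0.0483]), np.float64(0.0306)) 0.1048
top 67 (array([0.596 , 0.3362]), np.float64(0.0079)) 0.2272
[ 0.4677 -0.4466  0.2105]
knob ((0.46818041801452637, -0.4472558796405792), (0.024952255189418793, 0.06547187268733978), 83.2455062866211) 75
scene cube ((0.6278918385505676, -0.2750607132911682), (0.04421449080109596, 0.04473399370908737), 9.493149757385254) 0.048691249479726924
knob ((0.4657927453517914, -0.4464169144630432), (0.01895063929259777, 0.06302078813314438), 78.49278259277344) 145
top cube ((0.6233676671981812, -0.2730489671230316), (0.04003826901316643, 0.042603425681591034), 1.3361097574234009) 0.04886371028213864
```

View pics/top6.png

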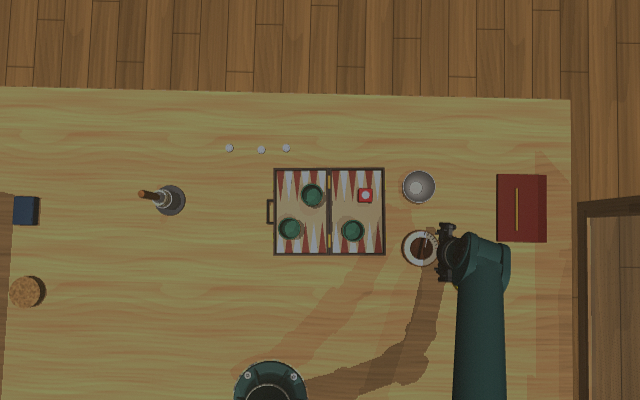

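The picture shows the three cups on the board at (290,229), (312,196) and (352,231) and the cube at (365,195). The brush is in its holder at (170,200) and the timer bar at (421,247) is back at zero. Bowl and checkers are untouched, so I'm handing in.

```bash
python3 -c "
from station import r
print(r.close_job(), r.sense()['clock'])"
```

```text
the job is handed in; nothing more can be done
the job is handed in; nothing more can be done
```

The job is done and handed in at about 50 s of the 210 s allowed.

- **Scrubbing:** I scrubbed all three cups from left to right. Each got at least two runs to the bottom, felt as 4–19 N of contact, with a full upstroke between them.
- **Brush:** After scrubbing, it went back into its holder and stands upright.
- **Board:** All three cups stand upright in the case and the doubling cube lies flat beside them. Both cameras put the cup rims and the cube top at the heights expected on the board.
- **Timer:** I twisted the knob clockwise to its stop and let it go. The tool had turned 79° and met 1.4 N·m of resistance. The top camera then showed the bar at its starting angle of 78.5°.

Some checks were less clean:

- **Brush slip:** The handle crept about 5 mm in the grip during the first cup. I let go of the brush while it stood at the bottom of the middle cup and gripped it again in the centre.
- **Extra stroke:** The third downstroke in the middle cup showed no clear bottom contact. The two before it did.
- **Cup shift:** Scrubbing moved the left cup by about 4 mm.
- **Camera mismatch:** The two cameras disagreed by about 4 mm in x, so I steered by their average or by relative offsets.
- **Bowl, checkers and yellow timer:** I left these alone. In the last top picture the bowl and checkers are where they began. The arm hid the yellow timer there; it was last seen unmoved in the scene picture taken just before the twist.

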